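# Push the radio's knob back onto its D-spindle and hold it in

### The arm

A 7-joint arm with a two-finger parallel gripper is mounted at the origin on the work surface. World frame = base frame: x ahead of the robot, y to its left, z up, the work surface at z = 0. Lengths are in mm, angles in rad, forces in N, time in s.
With the tool pointing down it reaches from about 400 to 875 mm from the base axis. Payload 4.4 kg.
Tool frame: the origin (TCP) lies at the very end of the fingers, on their centre line; the grasp point (between the pads) lies 19 mm behind it; z points along the fingers, y is the line along which they close (so a half turn about z gives the same grasp; the last joint's range is limited). The gripper opens to 85 mm and grips with 20 to 120 N. Pads are 22 mm wide; open, the fingers measure 114 mm over their backs; the gripper's body (76 mm by 85 mm) begins 54 mm behind the grasp point. The pads swing forward as they close: fully open they stand 13 mm farther back than shut.
Start: joints at [-1.341, 0.628, 0.038, 1.517, -0.027, 0.996, -0.02], TCP at [189.454, 621.792, 231.313] pointing down, gripper open.
Joint ranges: [-3.06, 3.06], [-0.37, 2.12], [-1.25, 1.32], [0.18, 2.47], [-1.1, 4.24], [0.23, 1.98], [-2.94, 2.94]. Speed limits (rad/s): [2.57, 2.57, 3.14, 3.14, 3.14, 3.14, 3.14].

### API

Orientations are given as [roll, pitch, yaw] about the fixed x, y, z axes, in that order (R = Rz(yaw) Ry(pitch) Rx(roll)).
In Python, from cell import ctrl gives the robot as it stands.
- The arm moves only by the tool step_arm, never from a script. Its argument "series" is a list that holds one entry, the list of rows, each a list of 7 numbers: the turn, a rotation vector about the tool's x, y, z as a fraction of full scale, then the shift along the tool's x, y, z as a fraction of full scale, then the closure, from 0 (fully open) to 1 (shut). In form: [[[ax, ay, az, tx, ty, tz, gripper], ...]]. A call has 1 to 12 rows; each row shifts and turns the commanded pose from where the row before left it, along the tool's axes as they then stand; what a row does not reach is not made up. Full scale, the value 1, is 150 mm for a shift and 45 degrees for a turn. A row lasts 1/10 s, in which the tool goes at most 50 mm and 8.59 degrees, less where a joint would pass 70% of its speed; a pose out of reach is approached as far as the arm can. A call with a number of a shift or a turn outside -1 to 1 is refused whole. A call with a gripper value outside its range is refused whole. The fingers move at their own pace and stop on an object; the grip force is fixed at half the most. Time passes only in rows, so rows that do not move let the fingers close. It gives the time, the measured TCP pose, the force, the opening and the grip force at its end, in the units of the state.
- ctrl.read_state(): the state, without advancing time (a new reading comes with each control period).
- ctrl.get_image(name): name is "side" or "top" or "wrist"; returns a dict with "img" (420x560x3 uint8, red, green, blue), "fx", "fy", "cx", "cy" (pixels), "dist" ([k1, k2, p1, p2, k3] as OpenCV has them; the pictures are not rectified), "R" (3x3) and "t" (3): a world point X has camera coordinates R X + t. Camera axes: x right, y down, z forward; pixel columns grow to the right and rows downward; lengths in mm; the calibration is good to about 2 mm. A picture is of the moment at which its call begins. There is no depth.
- ctrl.finish_job(): hands the job in; it is judged then, once.
Trained networks look in a picture, given as the dict that the camera call returned (one of the last four; its "shot" number tells which), for a name from the list of things; names that differ only in an ending like _2 or _b are one class to them, and where a whole thing is asked for, a point or a joint stands for the part that bears it (a point fixed in the world has none). Each returns a list of dicts, best first, with "score" (0 to 1); they miss things now and then, are a little off and sometimes report something else, mostly with a low value. They report only what shows in the picture. A call takes as long as a camera call. They do not tell look-alikes from the thing itself.
- ctrl.recognise(picture, thing): "centre" ([column, row] in pixels, amid what is visible of it).
The state is a dict: "clock": time; "qpos": joint angles; "qd": joint speeds; "tau": joint torques, N m; "eef_pos": TCP position; "tool_rot": TCP orientation; "force": force on the tool from outside, world axes, zero at the start; "torque": the same for the moment, N m; "width": finger opening in mm; "gripper_force": force on a finger pad.
Only numpy, scipy, OpenCV 4.12 (cv2) and the standard library are available. Lean on these libraries where they do the work, as an engineer would, in place of code of your own. Each camera call takes 0.05 s, during which the arm holds its last target. There are 200 camera calls.

### The job

The control knob has come off the bathroom radio and lies in the clear soap dish. Pick it up, turn it so that its bore matches the D-shaped spindle on top of the radio, push it fully home, then press knob and spindle well in against the spring and keep them pressed: finish still holding the knob down with the gripper, do not let go. Leave the soap dish and the other things on the ledge where they are.

Things in the scene. Friction and masses are not known exactly. Their poses are not given: they have to be found in the camera images.
- knob: loose control knob (black skirt, metal bar), about 50 g, upright on the floor of the soap dish. Round skirt 44 mm across, 20 mm tall; on it a bar grip 44 mm long (knob's x), 14 mm wide (y), 22 mm tall: 42 mm in all. The bar's +x end has a pointed nose reaching 29 mm from the axis, its -x end is blunt. Blind D-bore underneath. Origin: centre of the underside, on the bore axis; z up
- knob_bore (a point): point on the knob's axis at the blind end of its D-bore, 16 mm above the underside; axes as the knob's. The bore is 17.6 mm in diameter with a flat 3.8 mm from the axis on the nose (+x) side, and opens downward
- knob_nose (a point): tip of the pointed nose of the knob's bar, 29 mm from the axis (knob's +x), at mid height of the bar, 31 mm above the underside
- spindle_tip (a point): centre of the top face of the upright aluminium D-spindle, 84 mm above the ledge and 22 mm above the radio's top when out; moves down with it. Shaft 16 mm in diameter, flat 3 mm from the axis facing this frame's +x; top 3.5 mm slimmed 1.5 mm all round as lead-in. It does not turn. The knob fits only with its nose (+x) along this +x, within about 8 degrees, 0.8 mm play all round
- spindle (a joint): how far the spindle is pressed down, 0 (out) to 0.005 m (stop). It springs back; pushing takes 3 N to start, 7.5 N at 3 mm, 10.5 N at the stop; it counts as pressed beyond 3 mm. With the knob fully home the bore's end rests on the spindle tip and the knob's underside is 16 mm below the tip, 6 mm above the radio's top when out
- radio: grey splash-proof radio held to the ledge by suction feet (it cannot move), 110 mm deep (x), 180 mm wide (y), top 62 mm above the ledge. Origin: centre of the underside; +x is the side with the round speaker grille and the display. The spindle stands on the top at x 0, y -45 mm, its flat facing the radio's +x
- soap_dish: clear acrylic open tray, 130 mm (x) by 92 mm (y), rim 12 mm high, walls and floor 4 mm thick, loose, 250 g. Origin: centre of the underside. The knob starts inside it
- pill_organiser: bystander: closed grey pill organiser with seven small lids, 150 mm (x) by 36 mm, 23 mm high, loose. Origin: centre of the underside
- comb: bystander: blue plastic comb, 170 mm (x) by 33 mm, 4 mm thick, lying flat. Origin: on the underside at about its middle
- hairbrush: bystander: round wooden hairbrush lying down, 185 mm long (along x: handle to -100 mm, head to +85 mm), 45 mm thick. Origin: on the ledge under the joint of handle and head
- rack: bystander: chrome rack with four slots, foot 60 mm (x) by 130 mm (y), 103 mm high, loose. Origin: centre of the underside
Not all that is in view belongs to the job. There is more than one size of the knob; the job needs the larger. There is more than one size of the radio; the job needs the larger.

How it is judged (in metres and radians):
On the way, in this order (a step that is already met when the one before it is completed fails the run):
1. the knob is lifted out of the soap dish (height (world z) of knob above 0.03 m), for 0.1 s.
2. the knob is home on the spindle (z of knob in the frame of spindle_tip below -0.0135 m and horizontal distance between knob and spindle_tip below 0.003 m and angle between knob's own z axis and vertical below 0.12 rad and angle between the x axis of knob and the x axis of spindle_tip, either way round below 0.3 rad and x of knob_nose in the frame of spindle_tip above 0.02 m), for 0.1 s.
At the end, for the whole second after the job is handed in: the knob is home on the spindle (underside at least 13.5 mm below the tip, axes within 3 mm, nose along the spindle's +x within 0.3 rad, tilt under 0.12 rad), the spindle is pressed in over 3 mm, and the fingers still bear on the knob with over 2 N (all of step 2 and value of joint spindle above 0.003 m and contact force between the fingers and knob above 2 N); the arm keeps its last pose, push and grip.
It fails at once if the soap dish, pill organiser, comb, hairbrush or rack is displaced by more than 30 mm (distance of any of soap_dish, pill_organiser, comb, hairbrush, rack from where it was at the start of the episode above 0.03 m).
It also fails if it takes over 51 s, if anything falls off the work surface, if the arm or the gripper's body presses on something with over 40 N, if the wrist force passes 120 N, or if a joint passes its speed limit or range.

## Working session

There is one attempt and no reset: what is moved stays moved. The work goes in short steps, Python scripts to look and compute and a tool call to move; the robot and the scene stay as the last step left them, time stands still between calls to the robot, and variables do not carry over. Pictures are saved under pics/ and viewed, at most 10 in all, crops included, and the job is handed in when it is done.

Besides the shell and the picture viewer there is one more tool, called after "Request:" as a command line: name --argument value ..., lists and objects as JSON in quotes. step_arm: Moves the arm, as the interface text tells. Shift numbers are shares of 150 mm and turn numbers shares of 45 degrees, none past 1 either way. Its arguments: {"type":"object","properties":{"series":{"type":"array","items":{"type":"array","items":{"type":"array","items":{"type":"number","minimum":-1,"maximum":1}}}}},"required":["series"]}

```bash
mkdir -p pics; cat > h.py <<'E'
import numpy as np, cv2, pickle
from cell import ctrl
def K(p): return np.array([[p["fx"],0,p["cx"]],[0,p["fy"],p["cy"]],[0,0,1.]])
def ray(p,uv):
    u=cv2.undistortPoints(np.array([[uv]],float),K(p),np.array(p["dist"],float))[0,0]
    R=np.array(p["R"]);t=np.array(p["t"]);return -R.T@t, R.T@np.array([u[0],u[1],1])
def onz(p,uv,z):
    c,d=ray(p,uv);return c+d*(z-c[2])/d[2]
def proj(p,X):
    return cv2.projectPoints(np.array(X,float).reshape(-1,1,3),cv2.Rodrigues(np.array(p["R"],float))[0],np.array(p["t"],float),K(p),np.array(p["dist"],float))[0][:,0]
def tri(pus):
    A=np.zeros((3,3));b=np.zeros(3)
    for p,uv in pus:
        c,d=ray(p,uv);d=d/np.linalg.norm(d);M=np.eye(3)-np.outer(d,d);A+=M;b+=M@c
    return np.linalg.solve(A,b)
def save(n,img): cv2.imwrite(f"pics/{n}.png",cv2.cvtColor(img,cv2.COLOR_RGB2BGR))
E
python3 - <<'E'
from h import *
P={n:ctrl.get_image(n) for n in("top","side","wrist")}
pickle.dump(P,open("p0.pkl","wb"))
save("a",cv2.resize(np.hstack([P["top"]["img"],P["side"]["img"]]),(800,300)))
save("top0",cv2.resize(P["top"]["img"],(800,600)));save("side0",cv2.resize(P["side"]["img"],(800,600)))
for n in P:
  for th in("knob","spindle_tip","radio","soap_dish"):
    for d in ctrl.recognise(P[n],th)[:4]: print(n,th,np.round(d["centre"],1),round(d["score"],2),onz(P[n],d["centre"],20).round())
print(ctrl.read_state())
E
```

```text
top knob [397.  232.1] 0.71 [ 514. -242.   20.]
top radio [234.8 219.1] 0.78 [564. 276.  20.]
top radio [215.3 280.9] 0.67 [367. 337.  20.]
top soap_dish [403.6 241.3] 0.66 [ 484. -262.   20.]
side knob [358.8 336.2] 0.69 [ 500. -243.   20.]
side knob [391.6 312.9] 0.54 [ 601. -247.   20.]
side radio [174.4 214.7] 0.74 [365. 319.  20.]
side soap_dish [353.4 347.4] 0.59 [ 472. -256.   20.]
wrist radio [ 97.2 394.7] 0.91 [405. 285.  20.]
{'clock': 0.75, 'qpos': array([-1.34079314,  0.62831703,  0.03846756,  1.51743472, -0.02702182,
        0.9963102 , -0.02001475]), 'qd': array([-0.00083857, -0.00178471,  0.00233733, -0.00065879, -0.00103721,
       -0.00105608, -0.00058026]), 'tau': array([ 2.64317505e-04, -5.63165760e+01,  1.22566625e+00, -1.93756270e+01,
        1.10252140e-02,  1.54984173e-03,  3.61003140e-05]), 'eef_pos': array([189.43014529, 621.78354964, 231.35550445]), 'tool_rot': array([ 3.14154618e+00, -7.79285204e-05,  2.84576332e+00]), 'force': array([-0.04981759,  0.12716847,  0.89115505]), 'torque': array([ 0.00027317, -0.00394295, -0.02543756]), 'gripper_force': 0.0, 'width': 85.51365595745385}
```

View pics/top0.png

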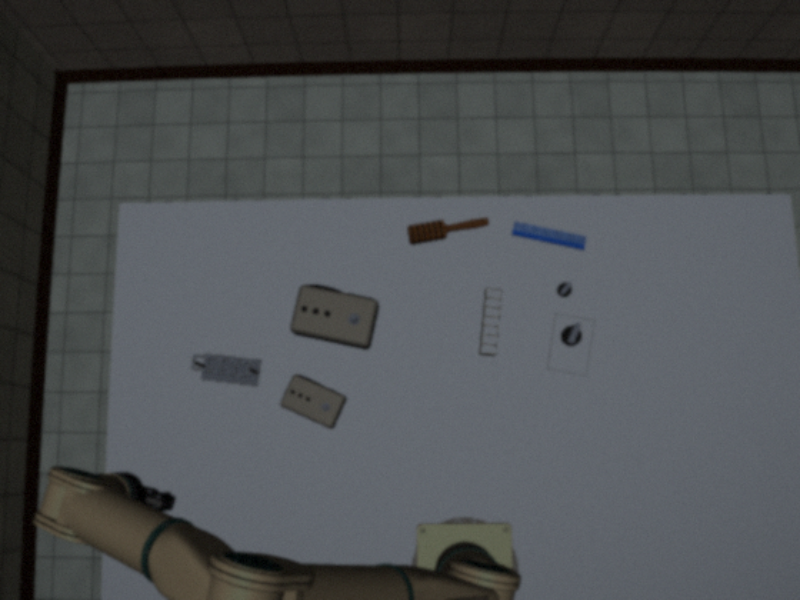

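View pics/side0.png

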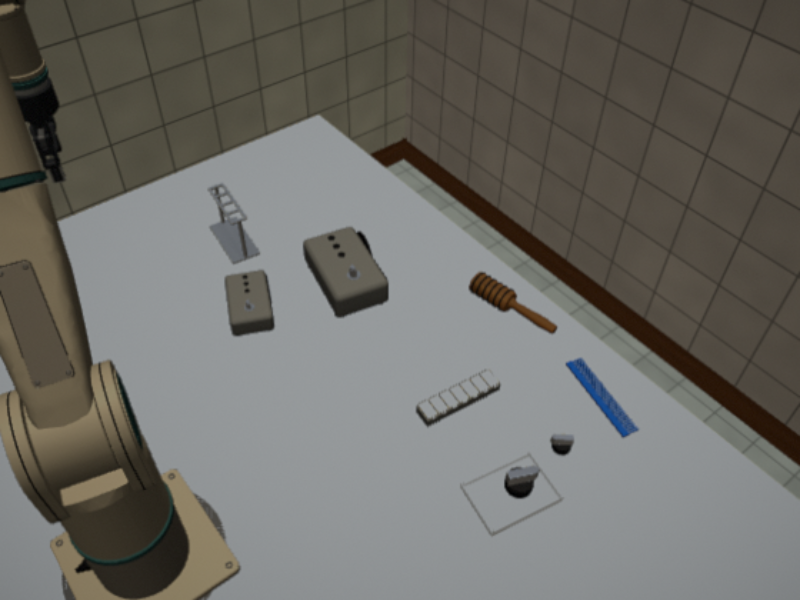

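The top picture shows the larger radio at (335,315), with its grille on the far side and its spindle at (354,319), and a smaller radio at (313,402). The larger knob is in the dish at (571,335), and a smaller one lies outside it at (564,290). The side view agrees: spindle (352,272), dish knob (520,482), small knob (562,441). The job needs the knob in the dish and the bigger radio. I'll look at both from the wrist.

```bash
cat >> h.py <<'E'
from scipy.spatial.transform import Rotation as Ro
def tool(s=None):
    s=s or ctrl.read_state();return np.array(s["eef_pos"]),Ro.from_euler("xyz",s["tool_rot"])
def plan(goal,yaw):
    "shift (fraction of 150) and z turn (fraction of 45deg) from present pose, tool axes as now; turn done last"
    p,r=tool();d=r.inv().apply(np.array(goal)-p)/150
    rv=(r.inv()*Ro.from_euler("xyz",[np.pi,0,yaw])).as_rotvec()/(np.pi/4)
    print("shift",d.round(4),"turn",rv.round(4))
E
python3 - <<'E'
from h import *
P=pickle.load(open("p0.pkl","rb"))
s=.7
print("spindle",tri([(P["top"],(354*s,319*s)),(P["side"],(352*s,272*s))]))
print("knob",tri([(P["top"],(571*s,335*s)),(P["side"],(520*s,482*s))]))
p,r=tool();w=P["wrist"];R=np.array(w["R"]);c=-R.T@np.array(w["t"])
print("cam in tool",r.inv().apply(c-p),"axes rows",(R@r.as_matrix()).round(3),w["fx"],w["cx"],w["dist"])
for n,uv in(("L",(302,287)),("R",(377,298))): print(n,onz(P["top"],np.array(uv)*s,62))
plan([480,240,231],2.846);plan([480,-240,231],2.846)
E
```

```text
spindle [539.98433783 230.50127359  74.87207903]
knob [ 507.27511014 -251.31921964   17.72857363]
cam in tool [  68.25231937   -0.17913371 -141.51885934] axes rows [[ 0.     1.     0.001]
 [-0.963  0.    -0.269]
 [-0.269 -0.001  0.963]] 308.91001080691393 278.8298678015295 [-0.0006745  0.         0.         0.         0.       ]
L [615.90041878 345.98152229  62.        ]
R [588.66486089 180.39815231  62.        ]
shift [-2.5950e+00 -1.8699e+00  2.1000e-03] turn [ 0.0001 -0.0001 -0.0003]
shift [-3.5279e+00 -4.9309e+00  1.9000e-03] turn [ 0.0001 -0.0001 -0.0003]
```

Request:
step_arm --series '[[[0,0,0,-0.26,-0.166,0.025,0],[0,0,0,-0.26,-0.166,0.025,0],[0,0,0,-0.26,-0.166,0.025,0],[0,0,0,-0.26,-0.166,0.025,0],[0,0,0,-0.26,-0.166,0.025,0],[0,0,0,-0.26,-0.166,0.025,0],[0,0,0,-0.26,-0.166,0.025,0],[0,0,0,-0.26,-0.166,0.025,0],[0,0,0,-0.26,-0.166,0.025,0],[0,0,0,-0.26,-0.166,0.025,0],[0,0,0,-0.26,-0.166,0.025,0],[0,0,0,0,0,0,0]]]'

```text
clock: 1.95
eef_pos: [525.0, 226.5, 189.8]
tool_rot: [-3.138, 0.005, 2.834]
force: [0.9, -1.2, -0.5]
width: 85.2
gripper_force: 0.0
```

```bash
python3 - <<'E'
from h import *
import time
w=ctrl.get_image("wrist");pickle.dump(w,open("w1.pkl","wb"))
for th in("spindle_tip","radio"): print(th,[(np.round(d["centre"],1),round(d["score"],2)) for d in ctrl.recognise(w,th)])
print(tool()[0],proj(w,[540,230,84]))
save("w1",cv2.resize(w["img"],(800,600),interpolation=cv2.INTER_CUBIC))
E
```

```text
spindle_tip [(array([295.2, 223.2]), 0.83)]
radio [(array([343.3, 208.4]), 0.68), (array([340.8,  20.4]), 0.56)]
[519.625701   235.18327839 189.99120291] [[288.3020781  222.75714261]]
```

View pics/w1.png

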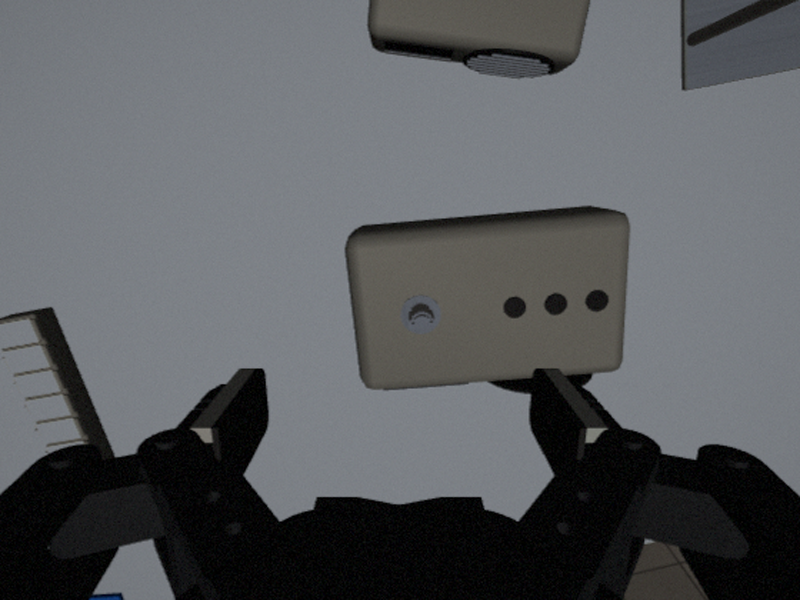

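The wrist view shows the larger radio with its grille at the bottom, (540,385). The spindle, with its ring, is at (421,314), and the buttons are at (514,307), (556,304) and (597,300). Next I'll measure the spindle and the yaw.

```bash
python3 - <<'E'
from h import *
w=pickle.load(open("w1.pkl","rb"));g=cv2.cvtColor(w["img"],cv2.COLOR_RGB2GRAY)
c=w["img"][200:240,275:315]
roi=g[140:275,330:440]
m=(roi<45).astype(np.uint8);n,_,st,ce=cv2.connectedComponentsWithStats(m)
for i in range(1,n):
    if 60<st[i,4]<500: uv=ce[i]+[330,140];print(uv,st[i,2:],onz(w,uv,62).round(1))
print(onz(w,(295,220),62),onz(w,(295.2,223.2),84))
# top corners of front edge
for uv in((347,240),(628,213),(365,386),(620,370)): print(uv,onz(w,np.array(uv)*.7,62).round(1))
save("w1c",cv2.resize(np.clip(c.astype(float)*1.6,0,255).astype(np.uint8),(600,600),interpolation=cv2.INTER_CUBIC))
E
```

```text
[417.52486188 209.96685083] [ 16  15 181] [570.9 343.8  62. ]
[388.55681818 212.36363636] [ 16  15 176] [565.2 318.3  62. ]
[359.83625731 214.63157895] [ 15  14 171] [559.4 292.9  62. ]
[546.45218892 235.04983318  62.        ] [542.13513331 235.43968656  84.        ]
(347, 240) [486.9 205.4  62. ]
(628, 213) [522.7 372.   62. ]
(365, 386) [583.5 184.2  62. ]
(620, 370) [623.6 349.7  62. ]
```

View pics/w1c.png

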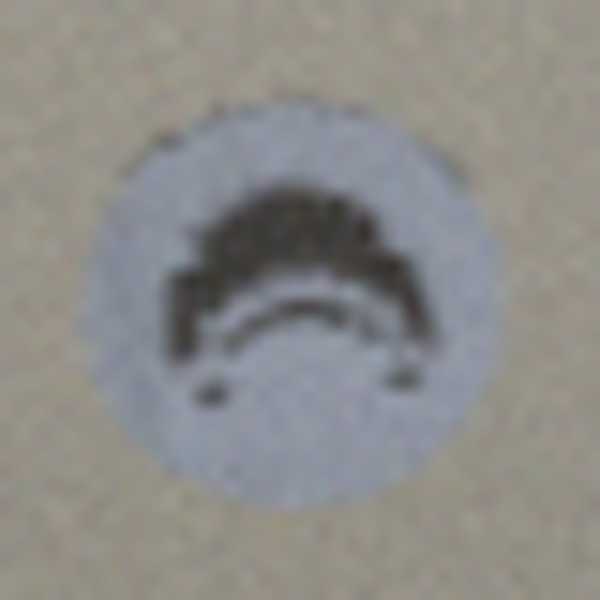

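Request:
step_arm --series '[[[0,0,0,-0.073,-0.282,0.012,0],[0,0,0,-0.073,-0.282,0.012,0],[0,0,0,-0.073,-0.282,0.012,0],[0,0,0,-0.073,-0.282,0.012,0],[0,0,0,-0.073,-0.282,0.012,0],[0,0,0,-0.073,-0.282,0.012,0],[0,0,0,-0.073,-0.282,0.012,0],[0,0,0,-0.073,-0.282,0.012,0],[0,0,0,-0.073,-0.282,0.012,0],[0,0,0,-0.073,-0.282,0.012,0],[0,0,0,-0.073,-0.282,0.012,0]]]'

```text
clock: 3.2
eef_pos: [500.3, -244.7, 170.5]
tool_rot: [3.14, 0.001, 2.85]
force: [0.2, 0.4, 0.3]
width: 85.4
gripper_force: 0.0
```

Request:
step_arm --series '[[[0,0,0.18,0,0,0,0],[0,0,0.18,0,0,0,0],[0,0,0,0,0,0,0],[0,0,0,0,0,0,0],[0,0,0,0,0,0,0]]]'

```text
clock: 3.7
eef_pos: [500.1, -244.1, 170.4]
tool_rot: [3.141, 0.0, 2.568]
force: [0.0, -0.1, 0.0]
width: 85.3
gripper_force: 0.0
```

```bash
python3 - <<'E'
from h import *
w=ctrl.get_image("wrist");pickle.dump(w,open("w2.pkl","wb"))
for th in("knob","knob_nose"): print(th,[(np.round(d["centre"],1),round(d["score"],2)) for d in ctrl.recognise(w,th)])
s=ctrl.read_state();print(s["eef_pos"],s["tool_rot"],s["qpos"],proj(w,[507,-251,20]))
save("w2",cv2.resize(w["img"],(800,600),interpolation=cv2.INTER_CUBIC))
w1=pickle.load(open("w1.pkl","rb"));b=onz(w1,(294.2,219.8),62);print("sp",b,proj(w1,[*b[:2],84]))
E
```

```text
knob [(array([335.8, 280.8]), 0.93), (array([277.2, 208.4]), 0.57)]
knob_nose [(array([341.2, 279.5]), 0.95), (array([281. , 209.2]), 0.79)]
[ 499.74285615 -244.96769857  170.31417697] [3.14134159e+00 2.04372568e-05 2.56499347e+00] [ 0.35216107  0.57352747  0.0807259   1.84686426 -0.06649426  0.72372485
  1.4640674 ] [[276.44576037 205.62985005]]
sp [546.04647937 234.40623267  62.        ] [[295.36582361 227.72332455]]
```

View pics/w2.png

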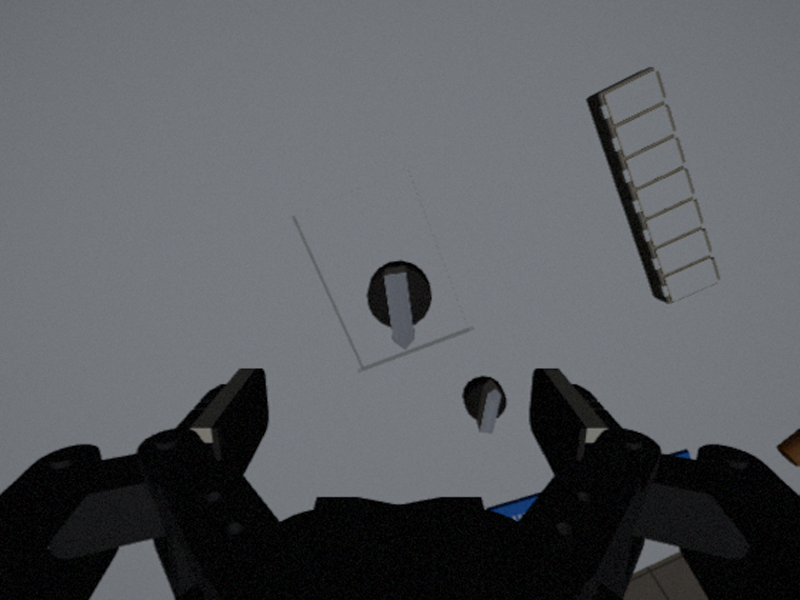

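The wrist view shows the larger knob at (399,295), inside the clear dish outline, with its nose at (403,348). The smaller knob at (485,400) is outside the dish. The dish knob is the one meant; I'll confirm and measure it in a crop.

```bash
python3 - <<'E'
from h import *
w=pickle.load(open("w2.pkl","rb"));c=w["img"][175:255,240:320]
save("w2c",cv2.resize(np.clip(c.astype(float)*1.6,0,255).astype(np.uint8),(600,600),interpolation=cv2.INTER_CUBIC))
g=cv2.cvtColor(c,cv2.COLOR_RGB2GRAY);print(g[20:52:3,20:60:2])
E
```

```text
[[ 20  12  14  24  18  91  91  94  89  93  92  89  66  20  20  23  15  15
    8   9]
 [ 11  16  24  21  23  93  92  90  93  91  91  92  89  19  25  24  15  21
   17  21]
 [ 17  18  13  22  13  77  90  93  90  89  93  89  90  24  24  16  18  22
   18  25]
 [ 20  16  16  23  19  83  94  91  92  86  90  92  89  43  18  21  22  25
   17  19]
 [ 25  26  19  18  16  46  91  95  91  90  94  90  87  60  30  21  25  23
   21  26]
 [ 22  15  21  20  17  17  91  92  88  88  94  91  88  58  13  25  22  20
   20  20]
 [ 16  22  10  14  16  18  84  93  90  90  90  88  91  91  26  18  19  14
   26  15]
 [ 14  10  18  16  22  22  74  95  95  90  92  89  90  87  26  19  23  24
   23  15]
 [ 74  15  20  22  19  13  82  91  93  90  87  89  88  91  40  18  20  17
   19  84]
 [121  95  27  17  17  17  28  93  91  90  90  92  88  89  59  13  15  23
   72 121]
 [123 122 120  60  18  21  17  93  90  91  89  89  91  86  61  21  71 123
  124 121]]
```

View pics/w2c.png

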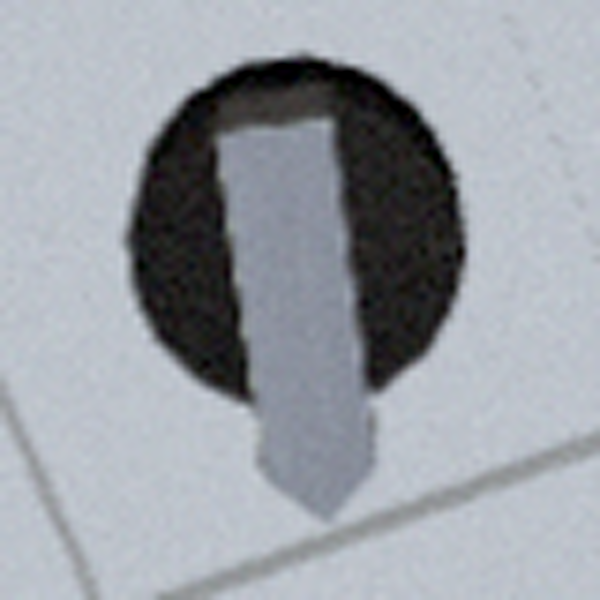

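```bash
python3 - <<'E'
from h import *
w=pickle.load(open("w2.pkl","rb"))
f=lambda X,Y:np.array([240+(X+.5)/7.5-.5,175+(Y+.5)/7.5-.5])
b=onz(w,f(275,127),46);n=onz(w,f(328,521),46);n2=onz(w,f(328,521),35)
l=onz(w,f(242,350),46);r=onz(w,f(358,340),46)
print("len",np.linalg.norm(n-b),"w",np.linalg.norm(l-r),"axis",b+(n-b)*22/51,"yaw",np.arctan2(*(n-b)[1::-1]))
e=[onz(w,f(*q),46) for q in((217,140),(248,390),(334,125),(366,385))]
for i in(0,2): print("edge yaw",np.arctan2(*(e[i+1]-e[i])[1::-1]))
print("skirt",onz(w,f(297,232),24))
print("mid width line",(l+r)/2)
# predicted outline check
c=(b+(n-b)*22/51)[:2];th=np.linspace(0,6.28,60)
q=proj(w,[[c[0]+22*np.cos(t),c[1]+22*np.sin(t),24] for t in th]);q=(q-[240,175]+.5)*7.5;print("skirt pred",q.min(0),q.max(0))
plan([*c,26.5],np.pi-0.60)
E
```

```text
len 50.089510556756565 w 14.064033569073542 axis [ 509.87495919 -249.53083016   46.        ] yaw -0.4450843530901453
edge yaw -0.46203895080765167
edge yaw -0.44934614056644584
skirt [ 507.4420013  -248.11884691   24.        ]
mid width line [ 514.56640534 -252.3470481    46.        ]
skirt pred [128.39691985  86.13797   ] [468.55048345 414.30427447]
shift [-0.0732  0.0111  0.9588] turn [0.0003 0.     0.0298]
```

The crop shows the bar from its blunt end (275,127) to its nose (328,520) on the 44 mm skirt, 14 mm wide and about 50 mm long. That matches the larger knob, with its yaw at -0.452. I'll grasp it now.

Request:
step_arm --series '[[[0,0,-0.159,0,0,0,0],[0,0,0,-0.071,0.002,0.2,0],[0,0,0,0,0,0.2,0],[0,0,0,0,0,0.2,0],[0,0,0,0,0,0.2,0],[0,0,0,0,0,0,0],[0,0,0,0,0,0,0]]]'

```text
clock: 4.55
eef_pos: [509.2, -249.8, 50.4]
tool_rot: [3.142, -0.001, 2.688]
force: [0.0, -0.0, 0.5]
width: 85.2
gripper_force: 0.0
```

```bash
python3 - <<'E'
from h import *
plan([509.4,-249.3,27],np.pi-0.452)
E
```

```text
shift [0.     0.0039 0.1557] turn [ 0.     -0.001  -0.0017]
```

Request:
step_arm --series '[[[0,0,0,0,0.003,0.155,0],[0,0,0,0,0,0,0.5],[0,0,0,0,0,0,0.7],[0,0,0,0,0,0,0.8],[0,0,0,0,0,0,1],[0,0,0,0,0,0,1],[0,0,0,0,0,0,1],[0,0,0,0,0,0,1],[0,0,0,0,0,0,1],[0,0,0,0,0,0,1],[0,0,0,0,0,0,1]]]'

```text
clock: 5.65
eef_pos: [510.0, -249.8, 28.0]
tool_rot: [3.142, 0.002, 2.688]
force: [-0.8, 0.4, 6.6]
width: 12.5
gripper_force: 59.5
```

Request:
step_arm --series '[[[0,0,0,0,0,-0.1,1],[0,0,0,0,0,-0.2,1],[0,0,0,0,0,-0.25,1],[0,0,0,0,0,-0.25,1],[0,0,0,0,0,-0.15,1],[0,0,0,0,0,0,1],[0,0,0,0,0,0,1],[0,0,0,0,0,0,1]]]'

```text
clock: 6.45
eef_pos: [508.5, -249.0, 168.7]
tool_rot: [-3.142, -0.002, 2.688]
force: [0.0, -0.3, 0.1]
width: 12.8
gripper_force: 58.6
```

```bash
python3 - <<'E'
from h import *
w=ctrl.get_image("wrist");pickle.dump(w,open("w3.pkl","wb"))
p,r=tool();print(p,r.as_euler("xyz"),ctrl.read_state()["width"])
# expected features in tool frame: knob axis at tool (0,0); top of bar, nose(-29), back(+22)
zt=-19  # bar top relative TCP (46-27)
for n,q in(("nose",(-29,0,zt)),("back",(22,0,zt)),("skirtback",(22,0,3)),("skirtL",(0,-22,3)),("skirtR",(0,22,3)),("skirtnose",(-22,0,3))): print(n,((proj(w,p+r.apply(q))[0]-[210,200])*5).round(0))
save("w3c",cv2.resize(np.clip(w["img"][200:320,210:350].astype(float)*2,0,255).astype(np.uint8),(700,600),interpolation=cv2.INTER_CUBIC))
plan([546.0,234.4,150],np.pi-.224)
E
```

```text
[ 508.52978097 -248.97023643  168.41551425] [-3.14154192e+00 -2.56185471e-03  2.68802925e+00] 12.416110463812961
nose [343. 690.]
back [343. 180.]
skirtback [343. 102.]
skirtL [129. 306.]
skirtR [557. 306.]
skirtnose [343. 495.]
shift [1.1871 3.0061 0.1257] turn [ 0.0003 -0.0033 -0.2923]
```

View pics/w3c.png

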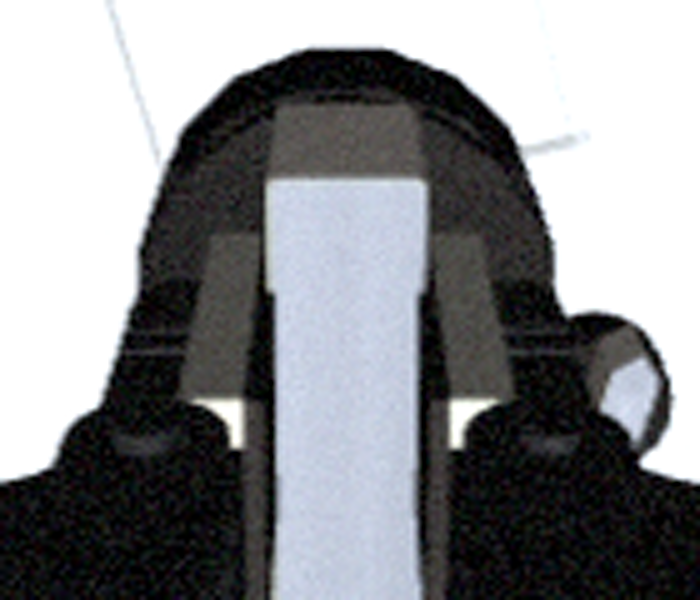

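The crop shows the bar centred between the pads, with its blunt end at (347,178) where (343,180) was predicted, so the grasp is as planned. I'll carry it to above the spindle.

Request:
step_arm --series '[[[0,0,-0.146,0,0,0,1],[0,0,-0.146,0,0,0,1],[0,0,0,0.047,0.315,0.01,1],[0,0,0,0.047,0.315,0.01,1],[0,0,0,0.047,0.315,0.01,1],[0,0,0,0.047,0.315,0.01,1],[0,0,0,0.047,0.315,0.01,1],[0,0,0,0.047,0.315,0.01,1],[0,0,0,0.047,0.315,0.01,1],[0,0,0,0.047,0.315,0.01,1],[0,0,0,0.047,0.315,0.01,1],[0,0,0,0.047,0.315,0.01,1]]]'

```text
clock: 7.7
eef_pos: [544.9, 228.5, 153.1]
tool_rot: [-3.14, -0.002, 2.917]
force: [1.4, 0.4, -0.7]
width: 12.4
gripper_force: 58.7
```

Request:
step_arm --series '[[[0,0,0,0,0,0,1],[0,0,0,0,0,0,1],[0,0,0,0,0,0,1]]]'

```text
clock: 8.0
eef_pos: [545.4, 225.0, 153.5]
tool_rot: [-3.139, -0.001, 2.916]
force: [0.4, -0.4, -0.5]
width: 12.5
gripper_force: 58.8
```

```bash
python3 - <<'E'
from h import *
w=ctrl.get_image("wrist")
print(tool()[0],tool()[1].as_euler("xyz"))
plan([545.9,234.0,120],np.pi-.224)
ctrl.get_image("side");print(tool()[0]);plan([545.9,234.0,120],np.pi-.224)
# yaw re-check by buttons
g=cv2.cvtColor(w["img"],cv2.COLOR_RGB2GRAY);n,_,st,ce=cv2.connectedComponentsWithStats((g<45).astype(np.uint8))
for i in range(1,n):
    if 60<st[i,4]<800 and st[i,2]<30: print(ce[i],st[i,2:],onz(w,ce[i],62))
E
```

```text
[545.69907753 224.63204637 153.82849843] [-3.13951315e+00 -8.72019567e-04  2.91479330e+00]
shift [0.0125 0.0616 0.2254] turn [-0.0026 -0.0011 -0.0036]
[545.89252978 224.64582136 154.09704991]
shift [0.0139 0.0611 0.2272] turn [-0.002  -0.0007 -0.004 ]
[513.44117647  24.17647059] [ 6 51 68] [451.50358763 408.75362085  62.        ]
[366.88       211.16444444] [ 17  17 225] [559.28741174 292.96632603  62.        ]
[399.93886463 211.08733624] [ 17  17 229] [565.03056831 318.31928622  62.        ]
[433.13247863 211.00854701] [ 18  17 234] [570.79367477 343.76525497  62.        ]
```

Request:
step_arm --series '[[[0,0,0,0.013,0.061,0.1,1],[0,0,0,0,0,0.127,1],[0,0,0,0,0,0,1],[0,0,0,0,0,0,1],[0,0,0,0,0,0,1],[0,0,0,0,0,0,1]]]'

```text
clock: 8.7
eef_pos: [546.6, 236.3, 121.2]
tool_rot: [3.141, 0.001, 2.917]
force: [-0.5, -0.1, -1.1]
width: 12.7
gripper_force: 58.8
```

```bash
python3 - <<'E'
from h import *
for i in range(5):
  if i: ctrl.get_image("wrist")
  s=ctrl.read_state();print(s["eef_pos"].round(2),s["tool_rot"].round(4),s["force"].round(2));plan([545.9,234.0,107],np.pi-.224)
E
```

```text
[546.55 236.26 121.15] [3.1408e+00 1.1000e-03 2.9168e+00] [-0.46 -0.1  -1.15]
shift [ 0.001  -0.0157  0.0943] turn [ 0.0011  0.0014 -0.001 ]
[546.47 236.3  121.15] [3.1408e+00 1.1000e-03 2.9169e+00] [ 0.56  0.38 -0.23]
shift [ 0.0004 -0.0159  0.0943] turn [ 0.001   0.0013 -0.0009]
[546.38 236.34 121.1 ] [3.1408e+00 9.0000e-04 2.9170e+00] [ 0.06  0.58 -1.  ]
shift [-0.0002 -0.016   0.094 ] turn [ 0.001   0.0012 -0.0008]
[546.31 236.28 121.01] [3.141e+00 8.000e-04 2.917e+00] [ 1.01 -0.13 -0.13]
shift [-0.0006 -0.0155  0.0934] turn [ 0.0008  0.001  -0.0007]
[546.18 236.3  120.88] [3.1411e+00 6.0000e-04 2.9172e+00] [0.17 0.35 0.76]
shift [-0.0015 -0.0154  0.0925] turn [ 0.0006  0.0007 -0.0005]
```

Request:
step_arm --series '[[[0,0,0,-0.001,-0.0155,0.04,1],[0,0,0,0,0,0.036,1],[0,0,0,0,0,0,1],[0,0,0,0,0,0,1],[0,0,0,0,0,0,1],[0,0,0,0,0,0,1],[0,0,0,0,0,0,1],[0,0,0,0,0,0,1]]]'

```text
clock: 9.7
eef_pos: [545.7, 234.0, 109.2]
tool_rot: [3.141, 0.0, 2.917]
force: [0.6, 0.4, -0.3]
width: 13.0
gripper_force: 58.8
```

```bash
python3 - <<'E'
from h import *
s=ctrl.read_state();print(s["eef_pos"].round(2),s["tool_rot"].round(4),s["force"].round(2));plan([545.9,234.0,103],np.pi-.224)
w=ctrl.get_image("wrist")
d=ctrl.get_image("side");q=proj(d,[546,234,84])[0];print(q,d["shot"])
x,y=(q-[35,35]).astype(int);c=np.clip(d["img"][y:y+70,x:x+70].astype(float)*1.7,0,255).astype(np.uint8)
save("s4",cv2.resize(c,(600,600),interpolation=cv2.INTER_CUBIC))
E
```

```text
[545.67 233.97 109.16] [3.1414e+00 2.0000e-04 2.9172e+00] [ 0.58  0.4  -0.35]
shift [-0.0014  0.0005  0.0411] turn [ 0.0002  0.0002 -0.0005]
[247.59176236 186.16790755] 14
```

View pics/s4.png

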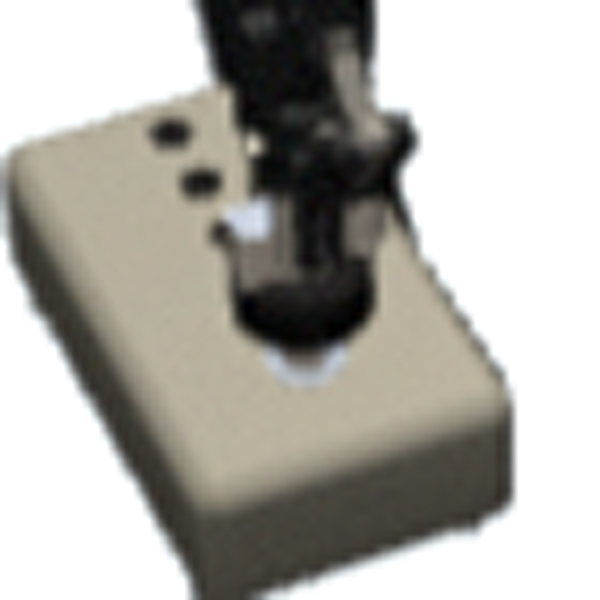

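The side crop shows the knob centred just above the spindle's collar at (305,360). I'll lower it gently and watch the force.

Request:
step_arm --series '[[[0,0,0,0,0,0.013,1],[0,0,0,0,0,0.013,1],[0,0,0,0,0,0.013,1],[0,0,0,0,0,0,1],[0,0,0,0,0,0,1],[0,0,0,0,0,0,1]]]'

```text
clock: 10.4
eef_pos: [545.6, 233.9, 103.2]
tool_rot: [3.142, -0.0, 2.917]
force: [-0.0, -0.1, -0.7]
width: 12.9
gripper_force: 58.8
```

Request:
step_arm --series '[[[0,0,0,0,0,0.013,1],[0,0,0,0,0,0.013,1],[0,0,0,0,0,0.013,1],[0,0,0,0,0,0,1],[0,0,0,0,0,0,1],[0,0,0,0,0,0,1]]]'

```text
clock: 11.0
eef_pos: [545.6, 234.0, 97.4]
tool_rot: [3.142, 0.0, 2.917]
force: [0.4, 0.1, 0.1]
width: 12.6
gripper_force: 58.8
```

No side force, so it is sliding on. I'll go on to contact with the tip at about 91–92.

Request:
step_arm --series '[[[0,0,0,0,0,0.013,1],[0,0,0,0,0,0.013,1],[0,0,0,0,0,0.013,1],[0,0,0,0,0,0,1],[0,0,0,0,0,0,1],[0,0,0,0,0,0,1]]]'

```text
clock: 11.6
eef_pos: [545.6, 233.9, 91.7]
tool_rot: [3.142, 0.0, 2.917]
force: [-1.1, -0.1, 2.4]
width: 12.2
gripper_force: 59.1
```

Request:
step_arm --series '[[[0,0,0,0,0,0.01,1],[0,0,0,0,0,0.01,1],[0,0,0,0,0,0,1],[0,0,0,0,0,0,1],[0,0,0,0,0,0,1],[0,0,0,0,0,0,1],[0,0,0,0,0,0,1]]]'

```text
clock: 12.3
eef_pos: [545.6, 234.0, 88.9]
tool_rot: [3.141, 0.0, 2.917]
force: [-2.2, -0.3, 5.9]
width: 12.6
gripper_force: 59.7
```

Request:
step_arm --series '[[[0,0,0,0,0,0.01,1],[0,0,0,0,0,0.008,1],[0,0,0,0,0,0,1],[0,0,0,0,0,0,1],[0,0,0,0,0,0,1],[0,0,0,0,0,0,1],[0,0,0,0,0,0,1],[0,0,0,0,0,0,1]]]'

```text
clock: 13.1
eef_pos: [545.7, 234.0, 86.9]
tool_rot: [3.141, 0.0, 2.917]
force: [-2.2, -0.7, 12.0]
width: 12.6
gripper_force: 60.5
```

```bash
python3 - <<'E'
from h import *
F=[];Z=[]
for i in range(6):
  w=ctrl.get_image("wrist");s=ctrl.read_state();F.append(s["force"]);Z.append(s["eef_pos"][2])
print(np.mean(F,0),np.round(Z,2))
c=np.clip(w["img"][200:320,210:350].astype(float)*2,0,255).astype(np.uint8)
save("w5c",cv2.resize(c,(700,600),interpolation=cv2.INTER_CUBIC))
E
```

```text
[-2.88270835 -1.39555572 11.40336218] [86.89 86.87 86.89 86.87 86.9  86.87]
```

View pics/w5c.png

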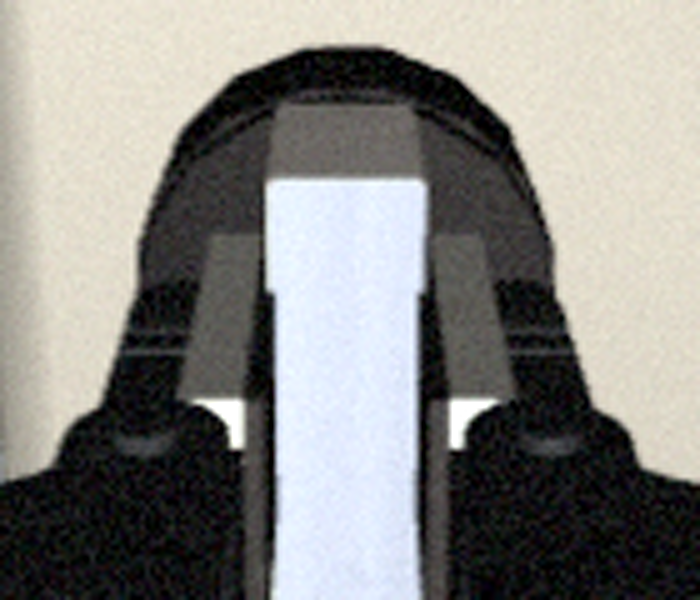

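The crop is the same as after the grasp, so the knob has not slipped. The push of 11.4 N matches the spring near its stop, so I'm handing in.

```bash
python3 -c "
from cell import ctrl
print(ctrl.finish_job())"
```

```text
the job is handed in; nothing more can be done
None
```

I handed the job in with the larger knob seated on the bigger radio's spindle, nose along the spindle's +x, and held down by the gripper with about 11.4 N, which puts the spindle near its 5 mm stop; no verdict was returned.

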